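# Top up the sprung needle-tin tray in a yarn shop

### The arm

A 6-joint arm with a two-finger parallel gripper is mounted at the origin on the work surface. World frame = base frame: x ahead of the robot, y to its left, z up, the work surface at z = 0. Lengths are in m, angles in rad, forces in N, time in s.
With the tool pointing down it reaches from about 0.375 to 0.975 m from the base axis. Payload 3.8 kg.
Tool frame: the origin (TCP) lies midway between the tips of the shut fingers; the grasp point (between the pads) lies 19 mm behind it; z points along the fingers, y is the line along which they close (so a half turn about z gives the same grasp; the last joint's range is limited). The gripper opens to 85 mm and grips with 20 to 120 N. Pads are 22 mm wide; open, the fingers measure 114 mm over their backs; the gripper's body (76 mm by 85 mm) begins 54 mm behind the grasp point. The pads swing forward as they close: fully open they stand 13 mm farther back than shut.
Start: joints at [-1.31, 0.264, 1.604, -0, 1.274, -0.037], TCP at [0.198, -0.645, 0.231] pointing down, gripper open.
Joint ranges: [-2.63, 2.63], [-0.94, 2.18], [0.31, 2.57], [-1.31, 4.45], [0, 2.66], [-2.55, 2.55]. Speed limits (rad/s): [2.57, 2.57, 3.14, 3.14, 3.14, 3.14].

### API

Orientations are given as a rotation vector (axis times angle).
In Python, from workcell import bot, imaging gives the robot as it stands.
- The arm moves only by the tool step_arm, never from a script. Its argument "series" is a list of rows, each an object of numbers: "grip": the closure, from -1 (fully open) to 1 (shut); "x", "y", "z": the shift along the tool's x, y, z normalised to -1 to 1, where 1 is 500 mm; "ax", "ay", "az": the turn, a rotation vector about the tool's x, y, z normalised to -1 to 1, where 1 is 30 degrees. A call has 1 to 12 rows; each row is the pose to reach, as a shift and turn from the pose commanded when the call began, along the tool's axes at that moment; what a row does not reach only later rows make up. A row lasts 1/10 s, in which the tool goes at most 50 mm and 8.59 degrees, less where a joint would pass 70% of its speed; a pose out of reach is approached as far as the arm can. A call with a number of a shift or a turn outside -1 to 1 is refused whole. A call with a gripper value outside its range is refused whole. The fingers move at their own pace and stop on an object; "force" is the grip in N (left out, the last holds). Time passes only in rows, so rows that repeat a pose let the fingers close. It gives the time, the measured TCP pose, the force, the opening and the grip force at its end, in the units of the state.
- bot.read_state(): the state, without advancing time (a new reading comes with each control period).
- imaging.read_camera(name): name is "side" or "top" or "wrist"; returns a dict with "img" (384x512x3 uint8, red, green, blue), "fx", "fy", "cx", "cy" (pixels), "R" (3x3) and "t" (3): a world point X has camera coordinates R X + t. Camera axes: x right, y down, z forward; pixel columns grow to the right and rows downward; lengths in m; the calibration is good to about 2 mm. A picture is of the moment at which its call begins. There is no depth.
- bot.finish_job(): hands the job in; it is judged then, once.
The state is a dict: "time": time; "q": joint angles; "joint_vel": joint speeds; "joint_torque": joint torques, N m; "tool_pos": TCP position; "tcp_rot": TCP orientation; "wrist_force": force on the tool from outside, world axes, zero at the start; "torque": the same for the moment, N m; "width": opening from 0.0 (shut) to 1.0 (fully open); "grip_force": force on a finger pad.
Only numpy, scipy, OpenCV 4.12 (cv2) and the standard library are available. Lean on these libraries where they do the work, as an engineer would, in place of code of your own. Each camera call takes 0.05 s, during which the arm holds its last target. There are 200 camera calls.

### The job

Top up the sprung tray on the shop counter with the loose needle tin that matches the four already in it: hold the tin upright just above the row, press it against the follower's tall tab and push the follower back until you feel its stop. Then lower the tin behind the row, press it home on the floor of the lane, and only then let go so that the follower closes on it and keeps all five tins upright and snug against the front lip. There is hardly any spare room, so work by feel: the tin may bear on tray and follower with at most 18 N in all, the spring's 5 N included, and the row and the other goods must be left as they are.

Things in the scene. Friction and masses are not known exactly. Their poses are not given: they have to be found in the camera images.
- tin: The tin to load: slim upright needle tin of bright metal, paper label on both broad faces, 28 mm thick (its x) x 46 mm wide (its y) x 74 mm tall, about 85 g, standing alone on the counter; origin at the centre of its underside, z up; both ways round alike. Grip it across the 46 mm width near its top (about 15 mm below), as the follower's tab will stand close behind it, higher than it.
- tray: Sprung feed tray fixed to the counter: grey base, two lanes, low clear dividers, clear front lip. x runs along the lanes to the front lip, y to the left of that, z up; origin on the counter under the centre of the free place that the new tin must fill. The tins' lane (y = -25 to +25 mm) is 50 mm wide; front lip inside at x = +126 mm, top 36 mm high; rear wall at x = -56 mm, top 32 mm high.
- place (a point): Point on the lane's floor, 6 mm above the counter, at the centre of the free place: the origin of the seated tin comes to lie here (tray axes). Divider tops beside it are 28 mm above the counter. The second lane, on the -y side, holds low button boxes (tops 26 mm above the counter); leave it alone.
- follower (a joint): Travel of the sprung follower (black paddle with a tab) in m, growing as it goes back (tray -x). Its front face is at tray x = 0.126 - value. It rests on the row at 0.112 at the start, at 0.140 with five tins in, and a hard stop comes about 2 mm later: held there it leaves just room for a tin. A spring drives it forward with about 5 N, always; at the stop the push rises sharply above that.
- lane_floor: Floor of the tins' lane, a flat grey strip fixed in the tray, its top 6 mm above the counter; same origin and axes as the tray.
- tab (a point): Middle of the top front edge of the follower's thumb tab; moves with it (tray axes). 106 mm above the counter, 26 mm above the tops of the tins in the lane. The tab is 30 mm wide, upright, flush with the paddle's front face, so that a tin held just above the row can be pressed against it to push the follower back. As the tin slides down the paddle drags on it with up to 4 N.
- row1: The front of four tins already in the lane, same make and size as the tin to load, top 80 mm above the counter; origin at the centre of its underside. Stands at tray x = 112 mm and must stay in the row.
- row2: The second of four tins already in the lane, same make and size as the tin to load, top 80 mm above the counter; origin at the centre of its underside. Stands at tray x = 84 mm and must stay in the row.
- row3: The third of four tins already in the lane, same make and size as the tin to load, top 80 mm above the counter; origin at the centre of its underside. Stands at tray x = 56 mm and must stay in the row.
- row4: The rear of four tins already in the lane, same make and size as the tin to load, top 80 mm above the counter; origin at the centre of its underside. Stands at tray x = 28 mm and must stay in the row.
- tall_tin: Bystander: bigger metal tin, 36 x 56 x 105 mm tall, origin under its centre.
- low_tin: Bystander: low metal tin, 30 x 64 x 46 mm tall, origin under its centre.
- pin_tin: Bystander: round flat metal tin, 72 mm across, 26 mm tall, origin under its centre.
- button_jar: Bystander: jar of buttons, 64 mm across, 85 mm tall, origin under its centre.
- mushroom: Bystander: wooden darning mushroom, 68 mm across, 88 mm tall, origin under its centre.
- tape: Bystander: round tape measure, 52 mm across, 14 mm tall, origin under its centre.
There are look-alikes about, which are no part of the job. Leave any purple look-alike of the row3 alone.

How it is judged:
On the way, in this order (a step that is already met when the one before it is completed fails the run):
1. the tin, held above the row, pushes the follower back against its stop (value of joint follower above 0.1412 m and contact force between tin and tray above 7 N and z of tin in the frame of tray above 0.06 m), for 0.05 s.
2. the tin, still in the fingers, is pressed home on the floor of the lane behind the row (over 2 N) (y of tin in the frame of tray between -0.004 and 0.004 m and x of tin in the frame of tray between -0.008 and 0.008 m and contact force between tin and lane_floor above 2 N and angle between tin's own z axis and vertical below 0.1 rad and contact force between the fingers and tin above 1 N), for 0.05 s.
At the end, for the whole second after the job is handed in: All five tins stand upright (0.06 rad) and square (0.1 rad) on the lane floor (1 mm), each within 3 mm of its place in the closed row, the new one at the free place; the follower rests on it with its spring force (joint 0.1375 to 0.1415 m); the tin is still and released (x of tin in the frame of tray between -0.003 and 0.003 m and y of tin in the frame of tray between -0.003 and 0.003 m and z of tin in the frame of tray between 0.005 and 0.007 m and angle between each of tin, row1, row2, row3, row4's own z axis and vertical below 0.06 rad and angle between the x axis of each of tin, row1, row2, row3, row4 and the x axis of tray, either way round below 0.1 rad and x of row1 in the frame of tray between 0.109 and 0.115 m and y of row1 in the frame of tray between -0.003 and 0.003 m and z of row1 in the frame of tray between 0.005 and 0.007 m and x of row2 in the frame of tray between 0.081 and 0.087 m and y of row2 in the frame of tray between -0.003 and 0.003 m and z of row2 in the frame of tray between 0.005 and 0.007 m and x of row3 in the frame of tray between 0.053 and 0.059 m and y of row3 in the frame of tray between -0.003 and 0.003 m and z of row3 in the frame of tray between 0.005 and 0.007 m and x of row4 in the frame of tray between 0.025 and 0.031 m and y of row4 in the frame of tray between -0.003 and 0.003 m and z of row4 in the frame of tray between 0.005 and 0.007 m and value of joint follower between 0.1375 and 0.1415 m and contact force between tin and tray above 0.5 N and contact force between the fingers and tin below 0.1 N and linear speed of tin below 0.02 m/s); the robot touches nothing.
It fails at once if the tin bears on the tray and its follower with more than 18 N in all (contact force between tin and tray above 18 N).
It fails at once if the tin is pressed on the tins already in the lane with more than 18 N (contact force between tin and row1 above 18 N or contact force between tin and row2 above 18 N or contact force between tin and row3 above 18 N or contact force between tin and row4 above 18 N).
It fails at once if the robot itself presses on the tray, its follower or the tins in the lane with more than 18 N (contact force between any of the arm, the fingers and tray above 18 N or contact force between any of the arm, the fingers and row1 above 18 N or contact force between any of the arm, the fingers and row2 above 18 N or contact force between any of the arm, the fingers and row3 above 18 N or contact force between any of the arm, the fingers and row4 above 18 N).
It fails at once if a tin of the row is lifted or tipped out of its place (more than 12 mm up) (z of any of row1, row2, row3, row4 in the frame of tray above 0.018 m).
It fails at once if other goods on the counter are shifted by more than 15 mm (distance of any of tall_tin, low_tin, pin_tin, button_jar, mushroom, tape from where it was at the start of the episode above 0.015 m).
It also fails if it takes over 58 s, if anything falls off the work surface, if the arm or the gripper's body presses on something with over 40 N, if the wrist force passes 120 N, or if a joint passes its speed limit or range.

## Working session

There is one attempt and no reset: what is moved stays moved. The work goes in short steps, Python scripts to look and compute and a tool call to move; the robot and the scene stay as the last step left them, time stands still between calls to the robot, and variables do not carry over. Pictures are saved under pics/ and viewed, at most 10 in all, crops included, and the job is handed in when it is done.

Besides the shell and the picture viewer there is one more tool, called after "Call:" as name(argument=value, ...), one argument or row to a line, values as JSON. step_arm: Moves the arm, as the interface text tells. Scaled input: -1 to 1 covers 500 mm each way for a shift and 30 degrees each way for a turn. Its arguments: {"type":"object","properties":{"series":{"type":"array","items":{"type":"object","properties":{"grip":{"type":"number"},"x":{"type":"number","minimum":-1,"maximum":1},"y":{"type":"number","minimum":-1,"maximum":1},"z":{"type":"number","minimum":-1,"maximum":1},"ax":{"type":"number","minimum":-1,"maximum":1},"ay":{"type":"number","minimum":-1,"maximum":1},"az":{"type":"number","minimum":-1,"maximum":1}}}},"force":{"type":"number"}},"required":["series"]}

```bash
mkdir -p pics
python3 - <<'E'
from workcell import bot, imaging
import cv2,json
s=bot.read_state(); print({k:s[k] for k in('time','tool_pos','tcp_rot','wrist_force','width')})
for n in('side','top'):
    c=imaging.read_camera(n); print(n,c['fx'],c['cx'],c['cy'],c['R'],c['t'])
    cv2.imwrite(f'pics/{n}0.png',cv2.resize(c['img'][:,:,::-1],(800,600),interpolation=cv2.INTER_CUBIC))
E
```

```text
{'time': 0.0, 'tool_pos': array([ 0.19787473, -0.64455539,  0.22994683]), 'tcp_rot': array([-3.10457689e+00, -4.65806423e-01,  4.13250145e-04]), 'wrist_force': array([ 0.61547858,  0.36442495, -0.62045931]), 'width': 1.000117627960537}
side 479.9553331866265 256.234038733844 194.37704523260444 [[ 0.93516008 -0.35406033 -0.01081289]
 [-0.22967064 -0.58281151 -0.77947555]
 [ 0.2696795   0.73141782 -0.62633932]] [-0.53088915  0.24692358  0.81828894]
top 445.6540737473804 253.8880198957985 185.2796839713525 [[ 1.12971121e-04 -9.99982800e-01 -5.86407538e-03]
 [-9.97363219e-01  3.12892368e-04 -7.25707294e-02]
 [ 7.25713160e-02  5.85681150e-03 -9.97346029e-01]] [0.05929941 0.58806972 1.11930805]
```

View pics/top0.png

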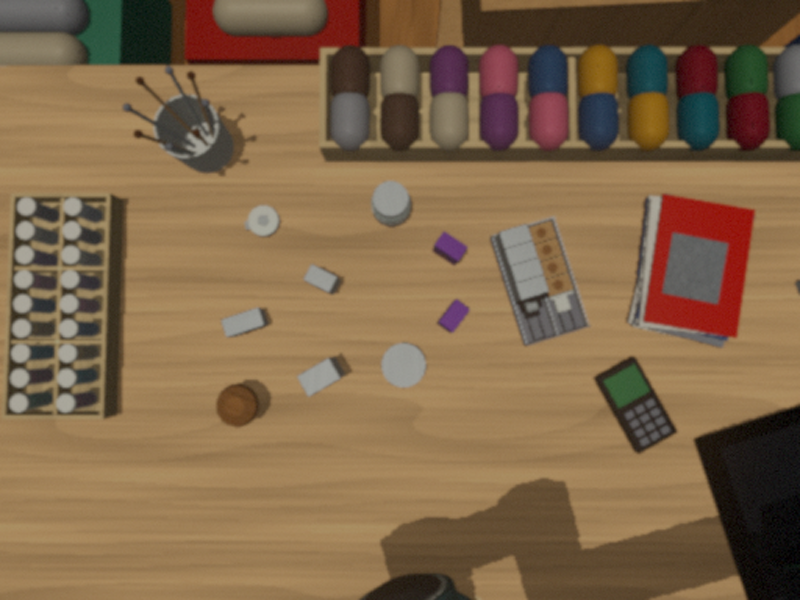

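View pics/side0.png

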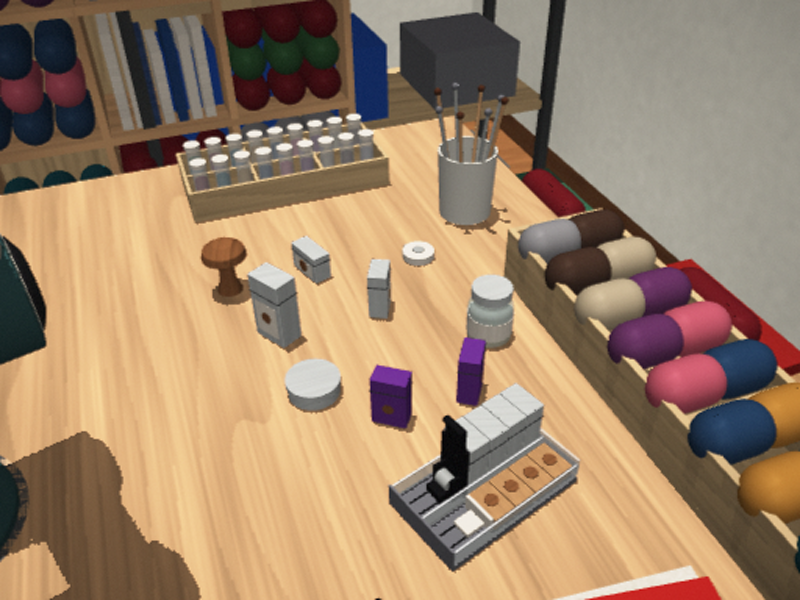

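Top view (800x600 pixels): the bright-metal boxes are at (322,279), (320,376) and (244,322), and the purple look-alikes are at (450,248) and (453,316). (320,376) is the large tall tin and (244,322) the low tin. The slim upright one at (322,279), seen in the side view at (378,290), fits the description. The tray is at about (538,280), with its front lip at the top (far end) and the metal tins in the left lane. I'll confirm in enlarged crops.

Run:
```python
import cv2
from workcell import imaging
c=imaging.read_camera('top')['img'][:,:,::-1]
cv2.imwrite('pics/top1.png',cv2.resize(c[125:225,190:385],None,fx=4.1,fy=4.1,interpolation=cv2.INTER_CUBIC)[:,:800])
c=imaging.read_camera('side')['img'][:,:,::-1]
a=cv2.resize(c[235:365,245:375],None,fx=4.4,fy=4.4,interpolation=cv2.INTER_CUBIC)
b=cv2.resize(c[155:215,220:265],None,fx=4.4,fy=4.4,interpolation=cv2.INTER_CUBIC)
b=cv2.copyMakeBorder(b,0,a.shape[0]-b.shape[0],0,0,cv2.BORDER_CONSTANT)
cv2.imwrite('pics/side1.png',cv2.hconcat([a,b])); print(a.shape,b.shape)
```

```text
(572, 572, 3) (572, 198, 3)
```

View pics/top1.png

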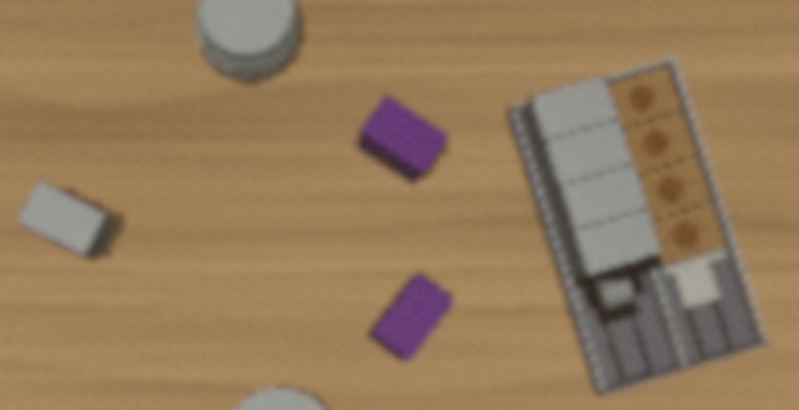

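View pics/side1.png

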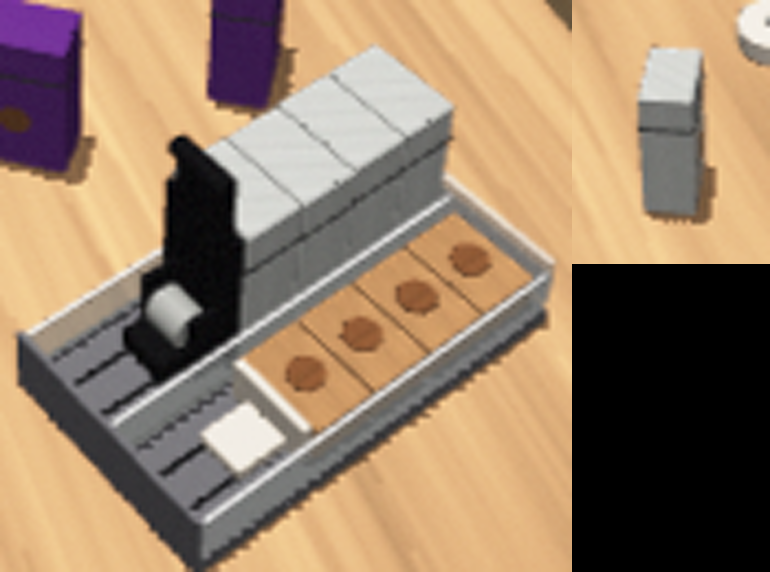

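Confirmed: the slim metal tin is the one in the right panel (top face about (640-703,48-103)). It matches the four bright tins in the left lane, and the purple boxes are not it. Next I fit planar poses to the corners I read in both views.

```bash
cat > h.py <<'E'
import numpy as np, pickle
from scipy.optimize import least_squares
def proj(c,X):
    p=np.asarray(X)@c['R'].T+c['t']; return np.c_[c['fx']*p[:,0]/p[:,2]+c['cx'],c['fy']*p[:,1]/p[:,2]+c['cy']]
def fit(obs,x0):
    "obs: list of (cam, local points, pixels); returns x,y,yaw"
    def f(q):
        R=np.array([[np.cos(q[2]),-np.sin(q[2]),0],[np.sin(q[2]),np.cos(q[2]),0],[0,0,1]])
        return np.concatenate([(proj(c,np.array(L)@R.T+[q[0],q[1],0])-P).ravel() for c,L,P in obs])
    r=least_squares(f,x0,loss='soft_l1'); return r.x,f(r.x).reshape(-1,2).round(1)
def raw(P,s,o): return (np.array(P,float)+.5)/s-.5+o
E
python3 - <<'E'
from h import *
from workcell import imaging
t=imaging.read_camera('top'); s=imaging.read_camera('side')
T=lambda P:raw(P,4.1,[190,125]); S=lambda P:raw(P,4.4,[245,235]); B=lambda P:raw(np.array(P)-[572,0],4.4,[220,155])
rl=[[.126,.023,.08],[.126,-.023,.08],[.014,-.023,.08],[.014,.023,.08]]
oT=(t,rl,T([[533,97],[608,77],[660,258],[588,277]])); oS=(s,rl[:3],S([[376,45],[453,104],[243,240]]))
for o in([oT],[oS],[oT,oS]):
    q,r=fit(o,[.5,-.1,.2]); print('tray',q,r.tolist())
a,b,z=.014,.023,.074
# top-view corner order: far-left, far-right, near-right, near-left
l=[[a,b,z],[a,-b,z],[-a,-b,z],[-a,b,z]]
oT=(t,l,T([[40,182],[107,212],[90,255],[18,220]]))
print(fit([oT],[.6,.05,-.4]))
# side view: guess corner identity from top fit
q,_=fit([oT],[.6,.05,-.4]);c,d=np.cos(q[2]),np.sin(q[2]);R=np.array([[c,-d,0],[d,c,0],[0,0,1]])
print(proj(s,np.array(l+[[p[0],p[1],0] for p in l])@R.T+[q[0],q[1],0]).round(1))
print(B([[650,48],[703,50],[697,103],[640,100],[647,212],[695,215]]).round(1))
E
```

```text
tray [ 0.55903755 -0.15788752  0.27201266] [[0.1, 0.0], [-0.1, -0.1], [0.3, -0.2], [-0.4, 0.3]]
tray [ 0.55778581 -0.16135786  0.28498896] [[-0.4, -0.6], [0.4, 0.6], [0.0, -0.0]]
tray [ 0.558605   -0.15913035  0.2768787 ] [[0.4, 0.3], [0.2, 0.1], [0.8, -0.1], [0.1, 0.5], [-0.1, -1.3], [0.5, -0.0], [-0.2, -1.0]]
(array([ 0.60313241,  0.17813721, -0.43833481]), array([[-0.2, -0.5],
       [ 0.4,  0.1],
       [-0.4, -0.1],
       [ 0.2,  0.5]]))
[[249.6 164.7]
 [247.7 176.9]
 [235.  176.4]
 [237.2 164.2]
 [250.2 190.4]
 [248.4 202.9]
 [236.2 202.5]
 [238.3 190. ]]
[[237.3 165.5]
 [249.4 166. ]
 [248.  178. ]
 [235.1 177.3]
 [236.7 202.8]
 [247.6 203.5]]
```

Call:
step_arm(
  series=[
    {"x": 0.63,"y": -0.667,"z": -0.04,"az": 0.7,"grip": -1},
    {"x": 0.63,"y": -0.667,"z": -0.04,"az": 0.7,"grip": -1},
    {"x": 0.63,"y": -0.667,"z": -0.04,"az": 0.7,"grip": -1},
    {"x": 0.63,"y": -0.667,"z": -0.04,"az": 0.7,"grip": -1},
    {"x": 0.63,"y": -0.667,"z": -0.04,"az": 0.7,"grip": -1},
    {"x": 0.63,"y": -0.667,"z": -0.04,"az": 0.7,"grip": -1},
    {"x": 0.63,"y": -0.667,"z": -0.04,"az": 0.7,"grip": -1},
    {"x": 0.63,"y": -0.667,"z": -0.04,"az": 0.7,"grip": -1},
    {"x": 0.63,"y": -0.667,"z": -0.04,"az": 0.7,"grip": -1},
    {"x": 0.63,"y": -0.667,"z": -0.04,"az": 0.7,"grip": -1},
    {"x": 0.63,"y": -0.667,"z": -0.04,"az": 0.7,"grip": -1},
    {"x": 0.63,"y": -0.667,"z": -0.04,"az": 0.7,"grip": -1},
  ],
)

```text
validation failed for argument at $.se...
```

```bash
cat > g.py <<'E'
import sys
from h import *
from scipy.spatial.transform import Rotation as Ro
from workcell import bot
def go(x,y,z,h):
    s=bot.read_state(); R=Ro.from_rotvec(s['tcp_rot'])
    G=Ro.from_euler('z',h)*Ro.from_rotvec([np.pi,0,0])
    d=R.inv().apply(np.array([x,y,z])-s['tool_pos']); w=np.degrees((R.inv()*G).as_rotvec())
    X=R.as_matrix()[:,0]
    print('t',round(s['time'],2),'tcp',s['tool_pos'].round(4),'head',round(np.arctan2(X[1],X[0]),4),'F',s['wrist_force'].round(1),'w',s['width'].round(3) if hasattr(s['width'],'round') else s['width'],'gf',s['grip_force'])
    print('xyz/500',(d/.5).round(4),'rot/30',(w/30).round(4),'q',np.round(s['q'],2))
if __name__=='__main__': go(*map(float,sys.argv[1:5]))
E
python3 g.py .603 .178 .25 -.438
```

```text
t 0.3 tcp [ 0.198  -0.645   0.2308] head 0.2978 F [ 0.4 -0.   0.1] w 0.9996126212162042 gf 0.0
xyz/500 [ 1.2574 -1.336  -0.0373] rot/30 [-1.6000e-03  5.0000e-04  1.4052e+00] q [-1.31  0.26  1.6  -0.    1.27 -0.04]
```

The move was refused and nothing moved. I'll retry with every field filled in.

Call:
step_arm(
  series=[
    {"x": 0.63,"y": -0.667,"z": -0.04,"ax": 0,"ay": 0,"az": 0.7,"grip": -1},
    {"x": 0.63,"y": -0.667,"z": -0.04,"ax": 0,"ay": 0,"az": 0.7,"grip": -1},
    {"x": 0.63,"y": -0.667,"z": -0.04,"ax": 0,"ay": 0,"az": 0.7,"grip": -1},
    {"x": 0.63,"y": -0.667,"z": -0.04,"ax": 0,"ay": 0,"az": 0.7,"grip": -1},
    {"x": 0.63,"y": -0.667,"z": -0.04,"ax": 0,"ay": 0,"az": 0.7,"grip": -1},
    {"x": 0.63,"y": -0.667,"z": -0.04,"ax": 0,"ay": 0,"az": 0.7,"grip": -1},
    {"x": 0.63,"y": -0.667,"z": -0.04,"ax": 0,"ay": 0,"az": 0.7,"grip": -1},
    {"x": 0.63,"y": -0.667,"z": -0.04,"ax": 0,"ay": 0,"az": 0.7,"grip": -1},
    {"x": 0.63,"y": -0.667,"z": -0.04,"ax": 0,"ay": 0,"az": 0.7,"grip": -1},
    {"x": 0.63,"y": -0.667,"z": -0.04,"ax": 0,"ay": 0,"az": 0.7,"grip": -1},
    {"x": 0.63,"y": -0.667,"z": -0.04,"ax": 0,"ay": 0,"az": 0.7,"grip": -1},
  ],
)

```text
time: 1.4
tool_pos: [0.402, -0.2328, 0.2516]
tcp_rot: [3.139, -0.102, 0.001]
wrist_force: [0.4, -0.7, 0.4]
width: 1.0
grip_force: 0.0
```

```bash
python3 g.py .603 .178 .25 -.438
```

```text
t 1.4 tcp [ 0.402  -0.2328  0.2516] head -0.0649 F [ 0.4 -0.7  0.4] w 1.0003286486931298 gf 0.0
xyz/500 [ 0.3479 -0.846   0.0029] rot/30 [ 0.0009 -0.0013  0.7126] q [-0.58 -0.16  2.01 -0.    1.29  1.06]
```

Call:
step_arm(
  series=[
    {"x": 0.348,"y": -0.846,"z": 0,"ax": 0,"ay": 0,"az": 0.713,"grip": -1},
    {"x": 0.348,"y": -0.846,"z": 0,"ax": 0,"ay": 0,"az": 0.713,"grip": -1},
    {"x": 0.348,"y": -0.846,"z": 0,"ax": 0,"ay": 0,"az": 0.713,"grip": -1},
    {"x": 0.348,"y": -0.846,"z": 0,"ax": 0,"ay": 0,"az": 0.713,"grip": -1},
    {"x": 0.348,"y": -0.846,"z": 0,"ax": 0,"ay": 0,"az": 0.713,"grip": -1},
    {"x": 0.348,"y": -0.846,"z": 0,"ax": 0,"ay": 0,"az": 0.713,"grip": -1},
    {"x": 0.348,"y": -0.846,"z": 0,"ax": 0,"ay": 0,"az": 0.713,"grip": -1},
    {"x": 0.348,"y": -0.846,"z": 0,"ax": 0,"ay": 0,"az": 0.713,"grip": -1},
    {"x": 0.348,"y": -0.846,"z": 0,"ax": 0,"ay": 0,"az": 0.713,"grip": -1},
    {"x": 0.348,"y": -0.846,"z": 0,"ax": 0,"ay": 0,"az": 0.713,"grip": -1},
    {"x": 0.348,"y": -0.846,"z": 0,"ax": 0,"ay": 0,"az": 0.713,"grip": -1},
  ],
)

```text
time: 2.5
tool_pos: [0.6058, 0.1768, 0.2503]
tcp_rot: [3.065, -0.687, -0.001]
wrist_force: [0.3, -0.9, 0.7]
width: 1.001
grip_force: 0.0
```

```bash
python3 g.py .603 .178 .16 -.438
python3 - <<'E'
from h import *
import cv2
from workcell import imaging
c=imaging.read_camera('wrist'); cv2.imwrite('pics/w1.png',cv2.resize(c['img'][:,:,::-1],(768,576),interpolation=cv2.INTER_CUBIC))
pickle.dump(c,open('w1.pkl','wb'))
l=np.array([[a,b,z] for z in(.074,0) for a,b in((.014,.023),(.014,-.023),(-.014,-.023),(-.014,.023))])
k,d=np.cos(-.438),np.sin(-.438)
print((proj(c,l@np.array([[k,-d,0],[d,k,0],[0,0,1]]).T+[.603,.178,0])*1.5).round(0).tolist())
E
```

```text
t 2.5 tcp [0.6058 0.1768 0.2503] head -0.4408 F [ 0.3 -0.9  0.7] w 1.0014803674102581 gf 0.0
xyz/500 [-6.000e-03  1.000e-04  1.805e-01] rot/30 [ 0.0006  0.0005 -0.0053] q [ 0.24  0.17  1.68 -0.    1.29  2.26]
[[352.0, 242.0], [416.0, 242.0], [415.0, 279.0], [352.0, 279.0], [357.0, 226.0], [410.0, 225.0], [409.0, 257.0], [358.0, 257.0]]
```

View pics/w1.png

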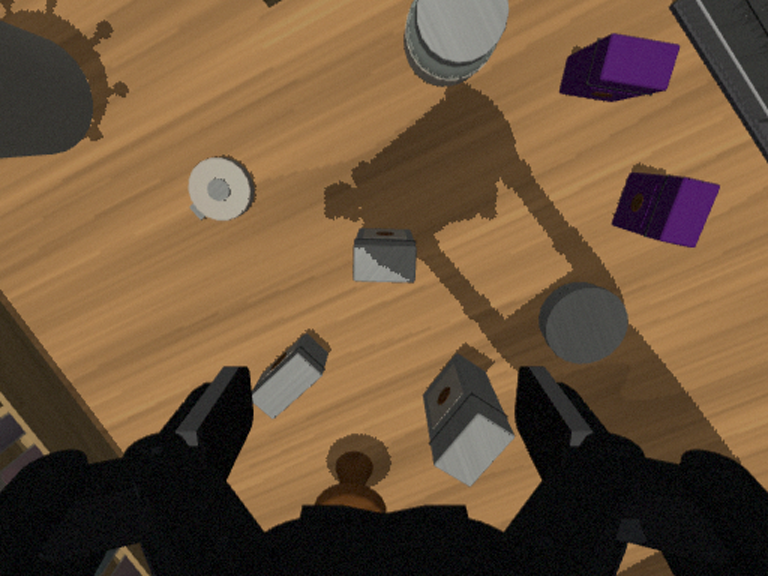

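Wrist view: the tin's top face is at (353-415, 244-282), against a predicted (352-416, 242-279), so it's within 2 mm. The neighbours are clear of the fingers. Now I descend.

Call:
step_arm(
  series=[
    {"x": -0.008,"y": 0,"z": 0.1,"ax": 0,"ay": 0,"az": 0,"grip": -1},
    {"x": -0.008,"y": 0,"z": 0.2,"ax": 0,"ay": 0,"az": 0,"grip": -1},
    {"x": -0.008,"y": 0,"z": 0.28,"ax": 0,"ay": 0,"az": 0,"grip": -1},
    {"x": -0.008,"y": 0,"z": 0.36,"ax": 0,"ay": 0,"az": 0,"grip": -1},
    {"x": -0.008,"y": 0,"z": 0.428,"ax": 0,"ay": 0,"az": 0,"grip": -1},
    {"x": -0.008,"y": 0,"z": 0.428,"ax": 0,"ay": 0,"az": 0,"grip": -1},
    {"x": -0.008,"y": 0,"z": 0.428,"ax": 0,"ay": 0,"az": 0,"grip": -1},
  ],
)

```text
time: 3.25
tool_pos: [0.6, 0.1756, 0.0372]
tcp_rot: [3.063, -0.692, -0.002]
wrist_force: [0.3, 0.4, 0.2]
width: 1.001
grip_force: 0.0
```

```bash
python3 g.py .602 .1785 .036 -.438
```

```text
t 3.25 tcp [0.6    0.1756 0.0372] head -0.4441 F [0.3 0.4 0.2] w 1.0005375098268048 gf 0.0
xyz/500 [ 0.001  -0.0069  0.0024] rot/30 [ 0.0028  0.0021 -0.0117] q [ 0.25  0.35  1.87 -0.    0.92  2.26]
```

Call:
step_arm(
  series=[
    {"x": 0.001,"y": -0.006,"z": 0.002,"ax": 0,"ay": 0,"az": 0,"grip": -1},
    {"x": 0.001,"y": -0.006,"z": 0.002,"ax": 0,"ay": 0,"az": 0,"grip": -0.5},
    {"x": 0.001,"y": -0.006,"z": 0.002,"ax": 0,"ay": 0,"az": 0,"grip": 1},
    {"x": 0.001,"y": -0.006,"z": 0.002,"ax": 0,"ay": 0,"az": 0,"grip": 1},
    {"x": 0.001,"y": -0.006,"z": 0.002,"ax": 0,"ay": 0,"az": 0,"grip": 1},
    {"x": 0.001,"y": -0.006,"z": 0.002,"ax": 0,"ay": 0,"az": 0,"grip": 1},
    {"x": 0.001,"y": -0.006,"z": 0.002,"ax": 0,"ay": 0,"az": 0,"grip": 1},
    {"x": 0.001,"y": -0.006,"z": 0.002,"ax": 0,"ay": 0,"az": 0,"grip": 1},
  ],
  force=80,
)

```text
time: 4.05
tool_pos: [0.6035, 0.1807, 0.0381]
tcp_rot: [-3.064, 0.688, -0.004]
wrist_force: [-0.5, -0.6, 6.8]
width: 0.527
grip_force: 82.4
```

```bash
python3 g.py .603 .178 .20 -.438
```

```text
t 4.05 tcp [0.6035 0.1807 0.0381] head -0.4416 F [-0.5 -0.6  6.8] w 0.5268110341921439 gf 82.36037135124207
xyz/500 [ 0.0022  0.0047 -0.3238] rot/30 [-0.0034 -0.0046 -0.0069] q [ 0.25  0.36  1.87 -0.    0.91  2.26]
```

Call:
step_arm(
  series=[
    {"x": 0,"y": 0,"z": -0.06,"ax": 0,"ay": 0,"az": 0,"grip": 1},
    {"x": 0,"y": 0,"z": -0.14,"ax": 0,"ay": 0,"az": 0,"grip": 1},
    {"x": 0,"y": 0,"z": -0.22,"ax": 0,"ay": 0,"az": 0,"grip": 1},
    {"x": 0,"y": 0,"z": -0.3,"ax": 0,"ay": 0,"az": 0,"grip": 1},
    {"x": 0.03,"y": 0.06,"z": -0.36,"ax": 0,"ay": 0,"az": -0.2,"grip": 1},
    {"x": 0.06,"y": 0.13,"z": -0.36,"ax": 0,"ay": 0,"az": -0.4,"grip": 1},
    {"x": 0.1,"y": 0.21,"z": -0.36,"ax": 0,"ay": 0,"az": -0.6,"grip": 1},
    {"x": 0.137,"y": 0.289,"z": -0.36,"ax": 0,"ay": 0,"az": -0.7,"grip": 1},
    {"x": 0.137,"y": 0.289,"z": -0.36,"ax": 0,"ay": 0,"az": -0.7,"grip": 1},
    {"x": 0.137,"y": 0.289,"z": -0.36,"ax": 0,"ay": 0,"az": -0.7,"grip": 1},
  ],
  force=100,
)

```text
time: 5.05
tool_pos: [0.6017, 0.0195, 0.2159]
tcp_rot: [-3.139, 0.123, 0.001]
wrist_force: [0.1, -0.3, -1.0]
width: 0.524
grip_force: 102.5
```

```bash
python3 g.py .599 -.146 .20 .277
```

```text
t 5.05 tcp [0.6017 0.0195 0.2159] head -0.0784 F [ 0.1 -0.3 -1. ] w 0.5236000823678101 gf 102.45711922645569
xyz/500 [0.0205 0.3304 0.0316] rot/30 [-0.0012  0.0017 -0.6787] q [-0.01  0.14  1.78  0.    1.22  1.64]
```

Call:
step_arm(
  series=[
    {"x": 0.02,"y": 0.08,"z": 0.01,"ax": 0,"ay": 0,"az": -0.2,"grip": 1},
    {"x": 0.02,"y": 0.16,"z": 0.02,"ax": 0,"ay": 0,"az": -0.4,"grip": 1},
    {"x": 0.02,"y": 0.25,"z": 0.03,"ax": 0,"ay": 0,"az": -0.6,"grip": 1},
    {"x": 0.02,"y": 0.33,"z": 0.03,"ax": 0,"ay": 0,"az": -0.678,"grip": 1},
    {"x": 0.02,"y": 0.33,"z": 0.03,"ax": 0,"ay": 0,"az": -0.678,"grip": 1},
    {"x": 0.02,"y": 0.33,"z": 0.03,"ax": 0,"ay": 0,"az": -0.678,"grip": 1},
    {"x": 0.02,"y": 0.33,"z": 0.03,"ax": 0,"ay": 0,"az": -0.678,"grip": 1},
  ],
)

```text
time: 5.75
tool_pos: [0.5999, -0.1432, 0.2011]
tcp_rot: [-3.11, -0.439, 0.0]
wrist_force: [0.4, 0.2, -0.6]
width: 0.524
grip_force: 102.6
```

```bash
python3 g.py .599 -.146 .14 .277
python3 - <<'E'
import cv2
from workcell import imaging
c=imaging.read_camera('wrist')['img'][:,:,::-1]; cv2.imwrite('pics/w2.png',cv2.resize(c,(768,576),interpolation=cv2.INTER_CUBIC))
E
```

```text
t 5.75 tcp [ 0.5999 -0.1432  0.2011] head 0.2805 F [ 0.4  0.2 -0.6] w 0.524044690995064 gf 102.64121174812317
xyz/500 [-0.0033  0.005   0.1221] rot/30 [-0.0019  0.0001  0.0067] q [-0.28  0.18  1.77  0.    1.2   1.01]
```

View pics/w2.png

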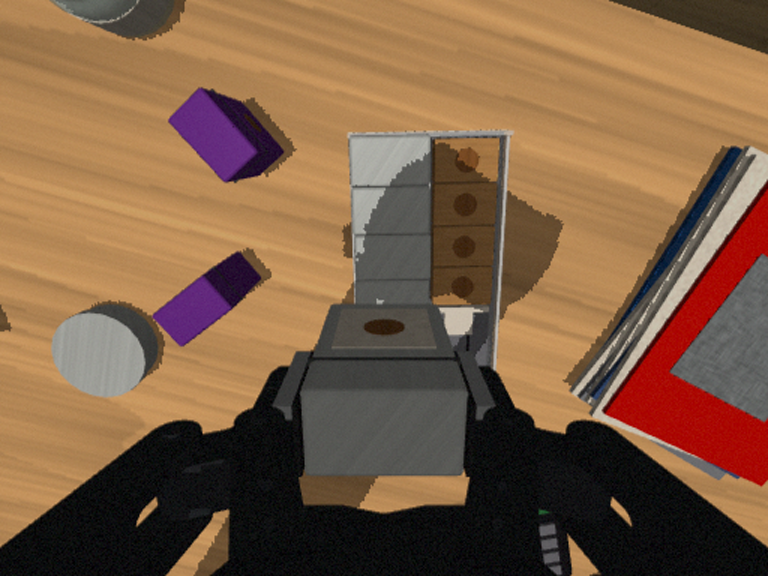

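Wrist view: the tin is held upright in the pads. Its top-face corners are (302,360), (463,360), (466,474) and (302,475), and its front bottom edge is (333,305)-(433,305). The row is ahead, with front edge (350,135)-(431,136) and joints at rows 186, 235 and 279. I'll fit both relative to the same camera.

Run:
```python
from h import *
from workcell import imaging,bot
c=imaging.read_camera('wrist'); W=lambda P:raw(P,1.5,[0,0])
rl=[[x,y,.08] for x in(.126,.098,.070,.042) for y in(.023,-.023)]
P=[[350,135],[431,136],[353,186],[431,186],[355,235],[431,236],[356,279],[431,280]]
tr,r=fit([(c,rl,W(P))],[.56,-.16,.27]); print('tray',tr,r.tolist())
a,b=.014,.023
for z in (.159,.163,.167):
    l=[[a,b,z+.074],[a,-b,z+.074],[-a,-b,z+.074],[-a,b,z+.074],[a,b,z],[a,-b,z]]
    q,r=fit([(c,l,W([[302,360],[463,360],[466,474],[302,475],[333,305],[433,305]]))],[.597,-.146,.28])
    print('tin',z,q,r.tolist())
    for h in (tr,[.5587,-.159,.277]):
        d=q[:2]-h[:2];k,s=np.cos(h[2]),np.sin(h[2]);print('  in tray',[k*d[0]+s*d[1],-s*d[0]+k*d[1],q[2]-h[2]])
print(bot.read_state()['tool_pos'],bot.read_state()['tcp_rot'])
```

```text
tray [ 0.55987232 -0.16082689  0.29513472] [[0.2, 0.4], [1.4, -1.0], [-0.6, 0.7], [0.8, -0.1], [-0.9, 0.2], [0.2, -1.2], [-0.5, 1.1], [-0.3, -0.2]]
tin 0.159 [ 0.59678972 -0.14345268  0.28821356] [[-1.3, 20.0], [1.5, 19.3], [-3.4, -0.6], [2.5, -0.6], [-1.9, -1.0], [1.9, -1.5]]
  in tray [np.float64(0.04037481591458707), np.float64(0.0058848753152585635), np.float64(-0.006921161882882609)]
  in tray [np.float64(0.04088948868116846), np.float64(0.004538211799522015), np.float64(0.011213556335230912)]
tin 0.163 [ 0.59987247 -0.14272559  0.28935569] [[-3.2, 18.1], [4.0, 17.3], [-1.1, -0.4], [1.0, -0.3], [-2.6, -3.6], [2.9, -4.2]]
  in tray [np.float64(0.043535764521992794), np.float64(0.00568386215153485), np.float64(-0.005779029046777573)]
  in tray [np.float64(0.044053562652668486), np.float64(0.004394551458695117), np.float64(0.012355689171335948)]
tin 0.167 [ 0.60297819 -0.14183889  0.2890535 ] [[-5.5, 15.8], [6.4, 15.0], [1.0, -0.3], [-1.0, -0.2], [-3.5, -6.5], [3.9, -7.1]]
  in tray [np.float64(0.04676512267103837), np.float64(0.0056288578211448545), np.float64(-0.006081221645575952)]
  in tray [np.float64(0.04728338723334068), np.float64(0.004398116462806967), np.float64(0.01205349657253757)]
[ 0.59996603 -0.14309838  0.20123251] [-3.11004206e+00 -4.40521225e-01  2.90341516e-05]
```

Call:
step_arm(
  series=[
    {"x": 0,"y": 0.01,"z": 0.04,"ax": 0,"ay": 0,"az": 0,"grip": 1},
    {"x": 0,"y": 0.01,"z": 0.08,"ax": 0,"ay": 0,"az": 0,"grip": 1},
    {"x": 0,"y": 0.01,"z": 0.11,"ax": 0,"ay": 0,"az": 0,"grip": 1},
    {"x": 0,"y": 0.01,"z": 0.134,"ax": 0,"ay": 0,"az": 0,"grip": 1},
    {"x": 0,"y": 0.01,"z": 0.134,"ax": 0,"ay": 0,"az": 0,"grip": 1},
    {"x": 0,"y": 0.01,"z": 0.134,"ax": 0,"ay": 0,"az": 0,"grip": 1},
  ],
)

```text
time: 6.45
tool_pos: [0.6012, -0.1495, 0.1343]
tcp_rot: [-3.111, -0.438, 0.0]
wrist_force: [0.5, 0.4, 0.0]
width: 0.526
grip_force: 102.6
```

```bash
python3 g.py .599 -.146 .14 .277
python3 - <<'E'
import cv2
from workcell import imaging
c=imaging.read_camera('wrist')['img'][60:340,180:340,::-1]; s=imaging.read_camera('side')['img'][205:345,255:370,::-1]
a=cv2.resize(c,(320,560),interpolation=cv2.INTER_CUBIC); b=cv2.resize(s,(460,560),interpolation=cv2.INTER_CUBIC)
cv2.imwrite('pics/w3.png',cv2.convertScaleAbs(cv2.hconcat([a,b]),alpha=1.4))
E
```

```text
t 6.45 tcp [ 0.6012 -0.1495  0.1343] head 0.2799 F [0.5 0.4 0. ] w 0.5255409684909021 gf 102.60324239730835
xyz/500 [-0.0024 -0.0079 -0.0113] rot/30 [-0.0002  0.0002  0.0056] q [-0.28  0.24  1.82  0.    1.08  1.01]
```

View pics/w3.png

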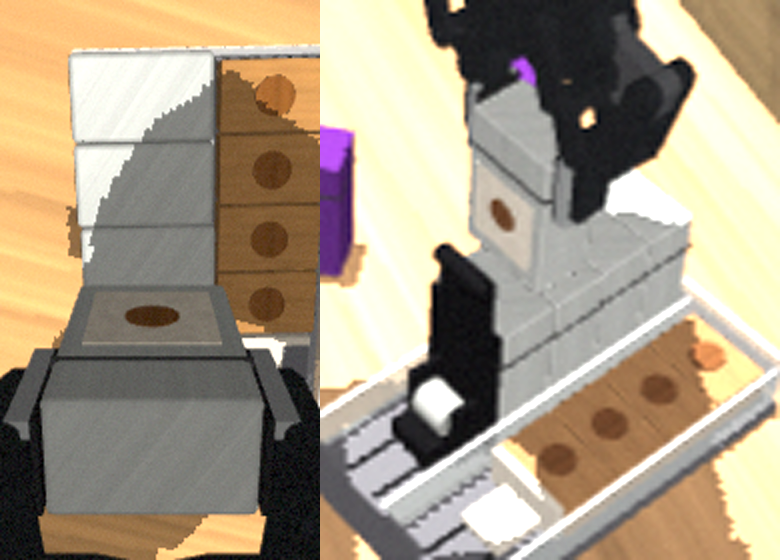

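Wrist crop: the tin's bottom front edge runs (80,286)-(225,286). The row's edges there are at about 85 and 216, so the tin is nearly centred and sits just clear above the row. The side crop shows the tin just ahead of the tab and over row4. I'll refine from these corners.

Run:
```python
from h import *
from workcell import imaging,bot
c=imaging.read_camera('wrist'); W=lambda P:raw(P,2,[180,60])
rl=[[x,y,.08] for x in(.126,.098,.070) for y in(.023,-.023)]
P=[[70,54],[214,54],[75,142],[214,141],[81,228],[214,226]]
tr,r=fit([(c,rl,W(P))],[.56,-.16,.27]); print('tray',tr,r.tolist())
a,b=.014,.023
for z in (.090,.094,.098):
    l=[[a,b,z+.074],[a,-b,z+.074],[-a,-b,z+.074],[-a,b,z+.074],[a,b,z],[a,-b,z]]
    q,r=fit([(c,l,W([[42,400],[262,400],[264,513],[44,514],[80,286],[225,286]]))],[.597,-.15,.28])
    print('tin',z,q,r.tolist())
    for h in (tr,[.5587,-.159,.277]):
        d=q[:2]-h[:2];k,s=np.cos(h[2]),np.sin(h[2]);print('  in tray',[k*d[0]+s*d[1],-s*d[0]+k*d[1],q[2]-h[2]])
```

```text
tray [ 0.56045803 -0.16114337  0.29798423] [[-0.4, -0.1], [1.2, -1.5], [-0.4, 1.3], [0.6, 0.5], [-1.1, 0.1], [0.1, -0.2]]
tin 0.09 [ 0.59678966 -0.151221    0.27936652] [[1.8, 0.3], [-1.3, 0.2], [-5.5, -1.7], [3.9, -2.1], [1.3, 0.8], [-2.1, 0.8]]
  in tray [np.float64(0.03764366115458847), np.float64(-0.0011816486159899244), np.float64(-0.018617712285821097)]
  in tray [np.float64(0.038765027520836486), np.float64(-0.0029339586650181278), np.float64(0.0023665185705865066)]
tin 0.094 [ 0.59895492 -0.15058543  0.28120068] [[-0.2, 0.4], [0.6, 0.2], [-3.7, 0.1], [2.2, -0.2], [0.5, -0.4], [-1.3, -0.6]]
  in tray [np.float64(0.03990009384783934), np.float64(-0.0012098003043760942), np.float64(-0.01678355294328382)]
  in tray [np.float64(0.0410215541340245), np.float64(-0.002914758125843721), np.float64(0.004200677913123785)]
tin 0.098 [ 0.60139865 -0.15013945  0.28045924] [[-1.6, -0.0], [3.3, -0.2], [-1.3, 1.7], [1.0, 1.4], [0.1, -2.1], [-0.1, -2.2]]
  in tray [np.float64(0.04236706309315764), np.float64(-0.0015009316926084294), np.float64(-0.017524991922336752)]
  in tray [np.float64(0.043494088969110146), np.float64(-0.0031540617652820544), np.float64(0.003459238934070852)]
```

Call:
step_arm(
  series=[
    {"x": 0,"y": -0.0032,"z": 0.007,"ax": 0,"ay": 0,"az": -0.019,"grip": 1},
    {"x": 0,"y": -0.0032,"z": 0.0145,"ax": 0,"ay": 0,"az": -0.019,"grip": 1},
    {"x": 0,"y": -0.0032,"z": 0.0145,"ax": 0,"ay": 0,"az": -0.019,"grip": 1},
    {"x": 0,"y": -0.0032,"z": 0.0145,"ax": 0,"ay": 0,"az": -0.019,"grip": 1},
  ],
)

```text
time: 7.0
tool_pos: [0.6004, -0.1482, 0.1267]
tcp_rot: [-3.109, -0.453, 0.001]
wrist_force: [-0.5, 0.5, -0.4]
width: 0.519
grip_force: 102.6
```

Call:
step_arm(
  series=[
    {"x": -0.006,"y": 0,"z": 0,"ax": 0,"ay": 0,"az": 0,"grip": 1},
    {"x": -0.01,"y": 0,"z": 0,"ax": 0,"ay": 0,"az": 0,"grip": 1},
    {"x": -0.014,"y": 0,"z": 0,"ax": 0,"ay": 0,"az": 0,"grip": 1},
    {"x": -0.018,"y": 0,"z": 0,"ax": 0,"ay": 0,"az": 0,"grip": 1},
    {"x": -0.022,"y": 0,"z": 0,"ax": 0,"ay": 0,"az": 0,"grip": 1},
    {"x": -0.026,"y": 0,"z": 0,"ax": 0,"ay": 0,"az": 0,"grip": 1},
    {"x": -0.03,"y": 0,"z": 0,"ax": 0,"ay": 0,"az": 0,"grip": 1},
    {"x": -0.034,"y": 0,"z": 0,"ax": 0,"ay": 0,"az": 0,"grip": 1},
    {"x": -0.034,"y": 0,"z": 0,"ax": 0,"ay": 0,"az": 0,"grip": 1},
  ],
)

```text
time: 7.9
tool_pos: [0.5853, -0.1529, 0.1272]
tcp_rot: [3.109, 0.453, 0.004]
wrist_force: [5.4, 2.3, -3.1]
width: 0.527
grip_force: 102.4
```

```bash
python3 g.py .599 -.146 .127 .289
```

```text
t 7.9 tcp [ 0.5853 -0.1529  0.1272] head 0.2893 F [ 5.4  2.3 -3.1] w 0.5274355657203708 gf 102.41252303123474
xyz/500 [ 0.0302 -0.0053  0.0005] rot/30 [ 0.0008 -0.0046  0.0005] q [-0.3   0.22  1.86  0.    1.06  0.98]
```

Call:
step_arm(
  series=[
    {"x": -0.004,"y": 0,"z": 0,"ax": 0,"ay": 0,"az": 0,"grip": 1},
    {"x": -0.008,"y": 0,"z": 0,"ax": 0,"ay": 0,"az": 0,"grip": 1},
    {"x": -0.012,"y": 0,"z": 0,"ax": 0,"ay": 0,"az": 0,"grip": 1},
    {"x": -0.016,"y": 0,"z": 0,"ax": 0,"ay": 0,"az": 0,"grip": 1},
    {"x": -0.02,"y": 0,"z": 0,"ax": 0,"ay": 0,"az": 0,"grip": 1},
    {"x": -0.024,"y": 0,"z": 0,"ax": 0,"ay": 0,"az": 0,"grip": 1},
    {"x": -0.028,"y": 0,"z": 0,"ax": 0,"ay": 0,"az": 0,"grip": 1},
    {"x": -0.032,"y": 0,"z": 0,"ax": 0,"ay": 0,"az": 0,"grip": 1},
    {"x": -0.036,"y": 0,"z": 0,"ax": 0,"ay": 0,"az": 0,"grip": 1},
    {"x": -0.036,"y": 0,"z": 0,"ax": 0,"ay": 0,"az": 0,"grip": 1},
  ],
)

```text
time: 8.9
tool_pos: [0.5678, -0.1582, 0.1272]
tcp_rot: [3.108, 0.453, 0.003]
wrist_force: [4.5, 1.0, -4.3]
width: 0.526
grip_force: 102.4
```

Call:
step_arm(
  series=[
    {"x": -0.002,"y": 0,"z": 0,"ax": 0,"ay": 0,"az": 0,"grip": 1},
    {"x": -0.004,"y": 0,"z": 0,"ax": 0,"ay": 0,"az": 0,"grip": 1},
    {"x": -0.004,"y": 0,"z": 0,"ax": 0,"ay": 0,"az": 0,"grip": 1},
  ],
)

```text
time: 9.2
tool_pos: [0.5659, -0.1588, 0.1272]
tcp_rot: [3.108, 0.453, 0.002]
wrist_force: [4.9, 1.3, -3.3]
width: 0.522
grip_force: 102.4
```

```bash
python3 g.py .557 -.160 .127 .289
python3 - <<'E'
import cv2
from workcell import imaging
s=imaging.read_camera('side')['img'][205:345,255:370,::-1];c=imaging.read_camera('wrist')['img'][60:340,180:340,::-1]
b=cv2.resize(s,(460,560),interpolation=cv2.INTER_CUBIC);a=cv2.resize(c,(320,560),interpolation=cv2.INTER_CUBIC)
cv2.imwrite('pics/s4.png',cv2.convertScaleAbs(cv2.hconcat([a,b]),alpha=1.4))
E
```

```text
t 9.2 tcp [ 0.5659 -0.1588  0.1272] head 0.2894 F [ 4.9  1.3 -3.3] w 0.5215463699881866 gf 102.39930510520935
xyz/500 [-0.0177 -0.0028  0.0004] rot/30 [ 0.001  -0.0027  0.0008] q [-0.32  0.19  1.9   0.    1.05  0.97]
```

View pics/s4.png

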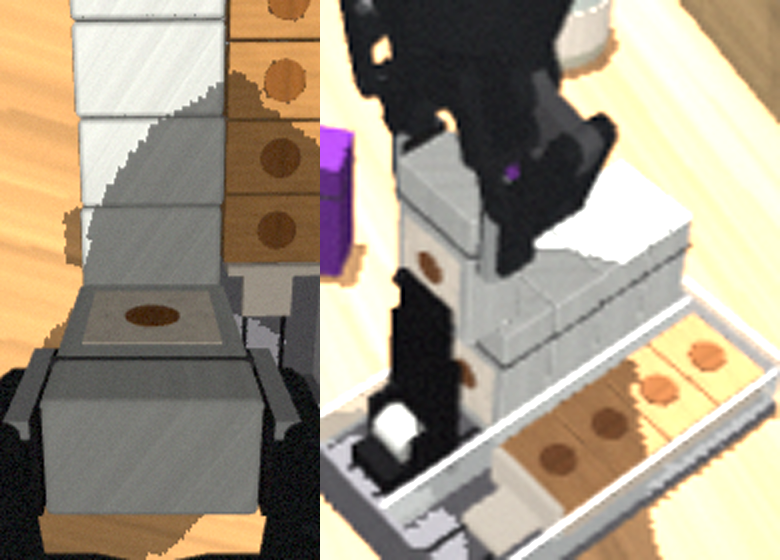

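Wrist crop: the tin (80-225) is centred on the row (85-223). Side crop: the follower has moved back, a gap has opened behind row4, and the row is standing upright. I continue towards the stop.

Call:
step_arm(
  series=[
    {"x": -0.002,"y": 0,"z": 0,"ax": 0,"ay": 0,"az": 0,"grip": 1},
    {"x": -0.004,"y": 0,"z": 0,"ax": 0,"ay": 0,"az": 0,"grip": 1},
    {"x": -0.006,"y": 0,"z": 0,"ax": 0,"ay": 0,"az": 0,"grip": 1},
    {"x": -0.008,"y": 0,"z": 0,"ax": 0,"ay": 0,"az": 0,"grip": 1},
    {"x": -0.01,"y": 0,"z": 0,"ax": 0,"ay": 0,"az": 0,"grip": 1},
    {"x": -0.01,"y": 0,"z": 0,"ax": 0,"ay": 0,"az": 0,"grip": 1},
  ],
)

```text
time: 9.9
tool_pos: [0.561, -0.1603, 0.1272]
tcp_rot: [3.108, 0.453, 0.002]
wrist_force: [4.9, 1.1, -3.8]
width: 0.528
grip_force: 102.4
```

Call:
step_arm(
  series=[
    {"x": -0.001,"y": 0,"z": 0,"ax": 0,"ay": 0,"az": 0,"grip": 1},
    {"x": -0.002,"y": 0,"z": 0,"ax": 0,"ay": 0,"az": 0,"grip": 1},
    {"x": -0.002,"y": 0,"z": 0,"ax": 0,"ay": 0,"az": 0,"grip": 1},
  ],
)

```text
time: 10.2
tool_pos: [0.5601, -0.1605, 0.1272]
tcp_rot: [3.108, 0.453, 0.002]
wrist_force: [4.9, 1.4, -3.8]
width: 0.528
grip_force: 102.4
```

Call:
step_arm(
  series=[
    {"x": -0.001,"y": 0,"z": 0,"ax": 0,"ay": 0,"az": 0,"grip": 1},
    {"x": -0.002,"y": 0,"z": 0,"ax": 0,"ay": 0,"az": 0,"grip": 1},
    {"x": -0.002,"y": 0,"z": 0,"ax": 0,"ay": 0,"az": 0,"grip": 1},
  ],
)

```text
time: 10.5
tool_pos: [0.5592, -0.1608, 0.1272]
tcp_rot: [3.108, 0.453, 0.002]
wrist_force: [5.4, 0.5, -4.0]
width: 0.523
grip_force: 102.4
```

Call:
step_arm(
  series=[
    {"x": -0.001,"y": 0,"z": 0,"ax": 0,"ay": 0,"az": 0,"grip": 1},
    {"x": -0.002,"y": 0,"z": 0,"ax": 0,"ay": 0,"az": 0,"grip": 1},
    {"x": -0.002,"y": 0,"z": 0,"ax": 0,"ay": 0,"az": 0,"grip": 1},
  ],
)

```text
time: 10.8
tool_pos: [0.5584, -0.1611, 0.1272]
tcp_rot: [3.108, 0.453, 0.003]
wrist_force: [5.0, 1.0, -5.3]
width: 0.525
grip_force: 102.4
```

Call:
step_arm(
  series=[
    {"x": -0.001,"y": 0,"z": 0,"ax": 0,"ay": 0,"az": 0,"grip": 1},
    {"x": -0.002,"y": 0,"z": 0,"ax": 0,"ay": 0,"az": 0,"grip": 1},
    {"x": -0.002,"y": 0,"z": 0,"ax": 0,"ay": 0,"az": 0,"grip": 1},
  ],
)

```text
time: 11.1
tool_pos: [0.5582, -0.1611, 0.1273]
tcp_rot: [3.108, 0.453, 0.005]
wrist_force: [7.7, 2.6, -4.5]
width: 0.527
grip_force: 102.5
```

Call:
step_arm(
  series=[
    {"x": -0.001,"y": 0,"z": 0,"ax": 0,"ay": 0,"az": 0,"grip": 1},
    {"x": -0.001,"y": 0,"z": 0,"ax": 0,"ay": 0,"az": 0,"grip": 1},
  ],
)

```text
time: 11.3
tool_pos: [0.5581, -0.1612, 0.1273]
tcp_rot: [3.109, 0.453, 0.007]
wrist_force: [8.6, 2.0, -6.5]
width: 0.524
grip_force: 102.6
```

Call:
step_arm(
  series=[
    {"x": -0.001,"y": 0,"z": 0,"ax": 0,"ay": 0,"az": 0,"grip": 1},
    {"x": -0.001,"y": 0,"z": 0,"ax": 0,"ay": 0,"az": 0,"grip": 1},
  ],
)

```text
time: 11.5
tool_pos: [0.558, -0.1612, 0.1274]
tcp_rot: [3.109, 0.453, 0.008]
wrist_force: [9.7, 2.5, -7.2]
width: 0.522
grip_force: 102.7
```

The stop is felt, at about 10 N along the lane. I ease off slightly, staying at the stop, and start lowering.

Call:
step_arm(
  series=[
    {"x": 0.001,"y": 0,"z": 0,"ax": 0,"ay": 0,"az": 0,"grip": 1},
    {"x": 0.001,"y": 0,"z": 0.004,"ax": 0,"ay": 0,"az": 0,"grip": 1},
    {"x": 0.001,"y": 0,"z": 0.008,"ax": 0,"ay": 0,"az": 0,"grip": 1},
  ],
)

```text
time: 11.8
tool_pos: [0.5586, -0.1617, 0.125]
tcp_rot: [3.107, 0.453, 0.008]
wrist_force: [5.0, 2.3, 3.1]
width: 0.525
grip_force: 103.2
```

Call:
step_arm(
  series=[
    {"x": 0,"y": 0,"z": 0.003,"ax": 0,"ay": 0,"az": 0,"grip": 1},
    {"x": 0,"y": 0,"z": 0.006,"ax": 0,"ay": 0,"az": 0,"grip": 1},
    {"x": 0,"y": 0,"z": 0.008,"ax": 0,"ay": 0,"az": 0,"grip": 1},
  ],
)

```text
time: 12.1
tool_pos: [0.5587, -0.162, 0.1213]
tcp_rot: [3.107, 0.453, 0.008]
wrist_force: [5.3, 1.7, 2.6]
width: 0.528
grip_force: 103.2
```

Call:
step_arm(
  series=[
    {"x": 0,"y": 0,"z": 0.003,"ax": 0,"ay": 0,"az": 0,"grip": 1},
    {"x": 0,"y": 0,"z": 0.006,"ax": 0,"ay": 0,"az": 0,"grip": 1},
    {"x": 0,"y": 0,"z": 0.008,"ax": 0,"ay": 0,"az": 0,"grip": 1},
  ],
)

```text
time: 12.4
tool_pos: [0.5588, -0.1621, 0.1173]
tcp_rot: [3.106, 0.453, 0.008]
wrist_force: [6.5, 1.4, 3.3]
width: 0.523
grip_force: 103.3
```

Call:
step_arm(
  series=[
    {"x": -0.001,"y": -0.001,"z": 0.003,"ax": 0,"ay": 0,"az": 0,"grip": 1},
    {"x": -0.001,"y": -0.001,"z": 0.007,"ax": 0,"ay": 0,"az": 0,"grip": 1},
    {"x": -0.001,"y": -0.001,"z": 0.01,"ax": 0,"ay": 0,"az": 0,"grip": 1},
  ],
)

```text
time: 12.7
tool_pos: [0.5587, -0.1618, 0.1127]
tcp_rot: [3.106, 0.453, 0.01]
wrist_force: [7.2, 1.7, 3.0]
width: 0.524
grip_force: 103.4
```

Call:
step_arm(
  series=[
    {"x": 0,"y": 0,"z": 0.004,"ax": 0,"ay": 0,"az": 0,"grip": 1},
    {"x": 0,"y": 0,"z": 0.008,"ax": 0,"ay": 0,"az": 0,"grip": 1},
    {"x": 0,"y": 0,"z": 0.012,"ax": 0,"ay": 0,"az": 0,"grip": 1},
  ],
)

```text
time: 13.0
tool_pos: [0.5587, -0.1618, 0.1067]
tcp_rot: [3.106, 0.453, 0.01]
wrist_force: [7.0, 0.8, 2.3]
width: 0.526
grip_force: 103.4
```

```bash
python3 g.py .558 -.161 .044 .289
python3 - <<'E'
import cv2
from workcell import imaging
s=imaging.read_camera('side')['img'][205:345,255:370,::-1];c=imaging.read_camera('wrist')['img'][60:340,180:340,::-1]
b=cv2.resize(s,(460,560),interpolation=cv2.INTER_CUBIC);a=cv2.resize(c,(320,560),interpolation=cv2.INTER_CUBIC)
cv2.imwrite('pics/s5.png',cv2.convertScaleAbs(cv2.hconcat([a,b]),alpha=1.4))
E
```

```text
t 13.0 tcp [ 0.5587 -0.1618  0.1067] head 0.2896 F [7.  0.8 2.3] w 0.5257349371052977 gf 103.3773922920227
xyz/500 [-0.0017 -0.0025  0.1254] rot/30 [ 0.007  -0.0115  0.0011] q [-0.33  0.19  1.93  0.    1.01  0.96]
```

View pics/s5.png

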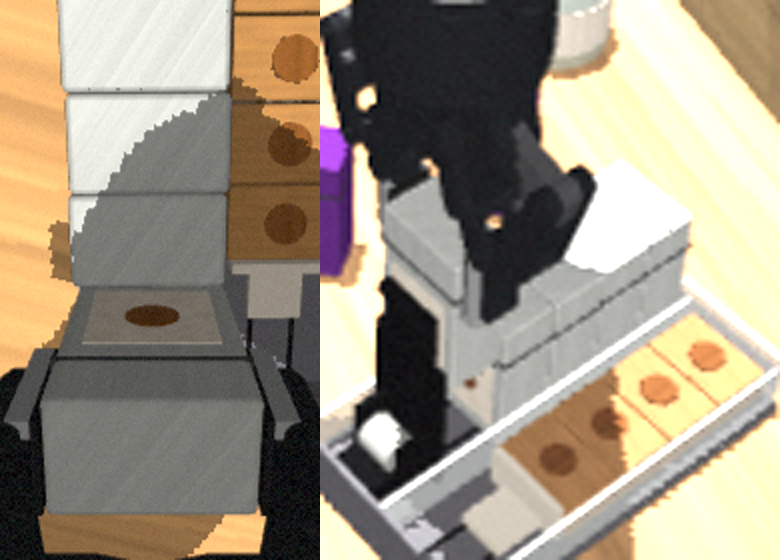

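Wrist crop: the tin has passed below the row tops behind row4 (rear edge (73-225,285)) and sits about 1 mm to the right of it. I correct by 0.7 mm and keep lowering.

Call:
step_arm(
  series=[
    {"x": 0,"y": -0.0014,"z": 0.008,"ax": 0,"ay": 0,"az": 0,"grip": 1},
    {"x": 0,"y": -0.0014,"z": 0.016,"ax": 0,"ay": 0,"az": 0,"grip": 1},
    {"x": 0,"y": -0.0014,"z": 0.024,"ax": 0,"ay": 0,"az": 0,"grip": 1},
    {"x": 0,"y": -0.0014,"z": 0.032,"ax": 0,"ay": 0,"az": 0,"grip": 1},
    {"x": 0,"y": -0.0014,"z": 0.04,"ax": 0,"ay": 0,"az": 0,"grip": 1},
  ],
)

```text
time: 13.6
tool_pos: [0.5587, -0.1613, 0.0867]
tcp_rot: [3.106, 0.453, 0.01]
wrist_force: [7.4, 2.4, 2.6]
width: 0.526
grip_force: 103.5
```

Call:
step_arm(
  series=[
    {"x": 0,"y": 0,"z": 0.008,"ax": 0,"ay": 0,"az": 0,"grip": 1},
    {"x": 0,"y": 0,"z": 0.016,"ax": 0,"ay": 0,"az": 0,"grip": 1},
    {"x": 0,"y": 0,"z": 0.024,"ax": 0,"ay": 0,"az": 0,"grip": 1},
    {"x": 0,"y": 0,"z": 0.03,"ax": 0,"ay": 0,"az": 0,"grip": 1},
  ],
)

```text
time: 14.0
tool_pos: [0.5588, -0.1613, 0.0716]
tcp_rot: [3.106, 0.453, 0.01]
wrist_force: [6.3, 0.9, 3.5]
width: 0.525
grip_force: 103.5
```

Call:
step_arm(
  series=[
    {"x": 0,"y": 0,"z": 0.005,"ax": 0,"ay": 0,"az": 0,"grip": 1},
    {"x": 0,"y": 0,"z": 0.01,"ax": 0,"ay": 0,"az": 0,"grip": 1},
    {"x": 0,"y": 0,"z": 0.015,"ax": 0,"ay": 0,"az": 0,"grip": 1},
    {"x": 0,"y": 0,"z": 0.02,"ax": 0,"ay": 0,"az": 0,"grip": 1},
  ],
)

```text
time: 14.4
tool_pos: [0.5589, -0.1614, 0.0617]
tcp_rot: [3.106, 0.453, 0.01]
wrist_force: [6.9, 1.7, 2.7]
width: 0.526
grip_force: 103.5
```

Call:
step_arm(
  series=[
    {"x": 0,"y": 0,"z": 0.005,"ax": 0,"ay": 0,"az": 0,"grip": 1},
    {"x": 0,"y": 0,"z": 0.01,"ax": 0,"ay": 0,"az": 0,"grip": 1},
    {"x": 0,"y": 0,"z": 0.015,"ax": 0,"ay": 0,"az": 0,"grip": 1},
    {"x": 0,"y": 0,"z": 0.018,"ax": 0,"ay": 0,"az": 0,"grip": 1},
  ],
)

```text
time: 14.8
tool_pos: [0.5589, -0.1614, 0.0527]
tcp_rot: [3.106, 0.453, 0.01]
wrist_force: [6.7, 1.0, 3.6]
width: 0.526
grip_force: 103.6
```

Call:
step_arm(
  series=[
    {"x": 0,"y": 0,"z": 0.002,"ax": 0,"ay": 0,"az": 0,"grip": 1},
    {"x": 0,"y": 0,"z": 0.004,"ax": 0,"ay": 0,"az": 0,"grip": 1},
    {"x": 0,"y": 0,"z": 0.006,"ax": 0,"ay": 0,"az": 0,"grip": 1},
    {"x": 0,"y": 0,"z": 0.008,"ax": 0,"ay": 0,"az": 0,"grip": 1},
  ],
)

```text
time: 15.2
tool_pos: [0.559, -0.1614, 0.0488]
tcp_rot: [3.105, 0.453, 0.01]
wrist_force: [7.3, 0.9, 2.1]
width: 0.528
grip_force: 103.6
```

Call:
step_arm(
  series=[
    {"x": 0,"y": 0,"z": 0.002,"ax": 0,"ay": 0,"az": 0,"grip": 1},
    {"x": 0,"y": 0,"z": 0.004,"ax": 0,"ay": 0,"az": 0,"grip": 1},
  ],
)

```text
time: 15.4
tool_pos: [0.559, -0.1615, 0.0468]
tcp_rot: [3.105, 0.453, 0.01]
wrist_force: [6.6, 0.9, 3.2]
width: 0.529
grip_force: 103.6
```

Call:
step_arm(
  series=[
    {"x": 0,"y": 0,"z": 0.002,"ax": 0,"ay": 0,"az": 0,"grip": 1},
    {"x": 0,"y": 0,"z": 0.002,"ax": 0,"ay": 0,"az": 0,"grip": 1},
  ],
)

```text
time: 15.6
tool_pos: [0.559, -0.1615, 0.0457]
tcp_rot: [3.105, 0.453, 0.01]
wrist_force: [7.5, 0.4, 2.1]
width: 0.523
grip_force: 103.6
```

Call:
step_arm(
  series=[
    {"x": 0,"y": 0,"z": 0.001,"ax": 0,"ay": 0,"az": 0,"grip": 1},
    {"x": 0,"y": 0,"z": 0.001,"ax": 0,"ay": 0,"az": 0,"grip": 1},
  ],
)

```text
time: 15.8
tool_pos: [0.559, -0.1615, 0.0452]
tcp_rot: [3.105, 0.453, 0.01]
wrist_force: [6.8, 2.0, 2.8]
width: 0.522
grip_force: 103.6
```

Call:
step_arm(
  series=[
    {"x": 0,"y": 0,"z": 0.001,"ax": 0,"ay": 0,"az": 0,"grip": 1},
    {"x": 0,"y": 0,"z": 0.001,"ax": 0,"ay": 0,"az": 0,"grip": 1},
  ],
)

```text
time: 16.0
tool_pos: [0.559, -0.1615, 0.0448]
tcp_rot: [3.105, 0.453, 0.01]
wrist_force: [6.3, 0.9, 2.5]
width: 0.528
grip_force: 103.6
```

Call:
step_arm(
  series=[
    {"x": 0,"y": 0,"z": 0.001,"ax": 0,"ay": 0,"az": 0,"grip": 1},
    {"x": 0,"y": 0,"z": 0.001,"ax": 0,"ay": 0,"az": 0,"grip": 1},
  ],
)

```text
time: 16.2
tool_pos: [0.559, -0.1615, 0.0443]
tcp_rot: [3.105, 0.453, 0.01]
wrist_force: [6.7, 1.9, 3.6]
width: 0.528
grip_force: 103.7
```

Call:
step_arm(
  series=[
    {"x": 0,"y": 0,"z": 0.001,"ax": 0,"ay": 0,"az": 0,"grip": 1},
    {"x": 0,"y": 0,"z": 0.001,"ax": 0,"ay": 0,"az": 0,"grip": 1},
  ],
)

```text
time: 16.4
tool_pos: [0.559, -0.1615, 0.0443]
tcp_rot: [3.105, 0.453, 0.01]
wrist_force: [5.2, 0.8, 5.2]
width: 0.527
grip_force: 104.2
```

Call:
step_arm(
  series=[
    {"x": 0,"y": 0,"z": 0.001,"ax": 0,"ay": 0,"az": 0,"grip": 1},
    {"x": 0,"y": 0,"z": 0.001,"ax": 0,"ay": 0,"az": 0,"grip": 1},
  ],
)

```text
time: 16.6
tool_pos: [0.559, -0.1615, 0.0442]
tcp_rot: [3.106, 0.453, 0.01]
wrist_force: [5.3, 1.3, 9.3]
width: 0.525
grip_force: 104.6
```

Call:
step_arm(
  series=[
    {"x": 0,"y": 0,"z": 0.001,"ax": 0,"ay": 0,"az": 0,"grip": 1},
    {"x": 0,"y": 0,"z": 0.001,"ax": 0,"ay": 0,"az": 0,"grip": 1},
  ],
)

```text
time: 16.8
tool_pos: [0.559, -0.1615, 0.0442]
tcp_rot: [3.106, 0.453, 0.01]
wrist_force: [3.3, 2.4, 12.5]
width: 0.527
grip_force: 104.9
```

The tin is pressed home on the floor, with Fz about 12 N including drag. I ease the press slightly, then release gently.

Call:
step_arm(
  series=[
    {"x": 0,"y": 0,"z": -0.001,"ax": 0,"ay": 0,"az": 0,"grip": 1},
    {"x": 0,"y": 0,"z": -0.001,"ax": 0,"ay": 0,"az": 0,"grip": 1},
  ],
  force=40,
)

```text
time: 17.0
tool_pos: [0.559, -0.1615, 0.0443]
tcp_rot: [3.105, 0.453, 0.01]
wrist_force: [4.2, 1.8, 7.9]
width: 0.528
grip_force: 104.4
```

Call:
step_arm(
  series=[
    {"x": 0,"y": 0,"z": 0,"ax": 0,"ay": 0,"az": 0,"grip": -0.2},
    {"x": 0,"y": 0,"z": 0,"ax": 0,"ay": 0,"az": 0,"grip": -0.3},
    {"x": 0,"y": 0,"z": 0,"ax": 0,"ay": 0,"az": 0,"grip": -0.5},
    {"x": 0,"y": 0,"z": 0,"ax": 0,"ay": 0,"az": 0,"grip": -0.5},
    {"x": 0,"y": 0,"z": 0,"ax": 0,"ay": 0,"az": 0,"grip": -0.5},
  ],
  force=20,
)

```text
time: 17.5
tool_pos: [0.5546, -0.1604, 0.04]
tcp_rot: [-3.108, -0.453, 0.002]
wrist_force: [0.0, 0.4, 0.4]
width: 0.748
grip_force: 0.0
```

Call:
step_arm(
  series=[
    {"x": 0.004,"y": 0,"z": -0.02,"ax": 0,"ay": 0,"az": 0,"grip": -0.5},
    {"x": 0.004,"y": 0,"z": -0.06,"ax": 0,"ay": 0,"az": 0,"grip": -0.5},
    {"x": 0.004,"y": 0,"z": -0.12,"ax": 0,"ay": 0,"az": 0,"grip": -0.5},
    {"x": 0.004,"y": 0,"z": -0.2,"ax": 0,"ay": 0,"az": 0,"grip": -0.5},
    {"x": 0.004,"y": 0,"z": -0.28,"ax": 0,"ay": 0,"az": 0,"grip": -0.5},
    {"x": 0.004,"y": 0,"z": -0.36,"ax": 0,"ay": 0,"az": 0,"grip": -0.5},
    {"x": 0.004,"y": 0,"z": -0.36,"ax": 0,"ay": 0,"az": 0,"grip": -0.5},
    {"x": 0.004,"y": 0,"z": -0.36,"ax": 0,"ay": 0,"az": 0,"grip": -0.5},
  ],
)

```text
time: 18.3
tool_pos: [0.5583, -0.1603, 0.223]
tcp_rot: [3.107, 0.453, 0.006]
wrist_force: [0.3, 0.8, -0.2]
width: 0.751
grip_force: 0.0
```

```bash
python3 g.py .558 -.161 .22 .289
python3 - <<'E'
import cv2
from workcell import imaging
s=imaging.read_camera('side')['img'][215:355,255:370,::-1];c=imaging.read_camera('wrist')['img'][60:340,180:340,::-1]
b=cv2.resize(s,(460,560),interpolation=cv2.INTER_CUBIC);a=cv2.resize(c,(320,560),interpolation=cv2.INTER_CUBIC)
cv2.imwrite('pics/s6.png',cv2.convertScaleAbs(cv2.hconcat([a,b]),alpha=1.3))
E
```

```text
t 18.3 tcp [ 0.5583 -0.1603  0.223 ] head 0.2895 F [ 0.3  0.8 -0.2] w 0.750671657913595 gf 0.0
xyz/500 [-0.0009  0.0013  0.006 ] rot/30 [ 0.0045 -0.0064  0.0009] q [-0.32  0.09  1.82 -0.    1.22  0.96]
```

View pics/s6.png

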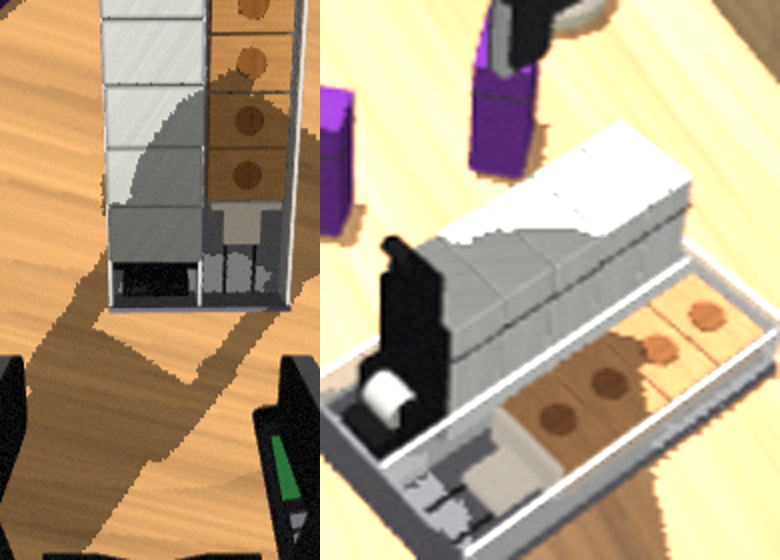

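The final view shows five tins in one flush, level row. The new one (109-203, 205-262 in the wrist crop) is in line with the others, the follower is closed behind it, and the gripper is clear. Handing in.

```bash
python3 -c "
from workcell import bot
print(bot.finish_job())"
```

```text
the job is handed in; nothing more can be done
None
```

I loaded the matching needle tin as the fifth in the row and handed the job in. In the last pictures all five tins stand level and snug, with the follower closed behind the new one. No verdict came back from the judging.

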